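Slide the tin home along the rack's backboard

ROBOT

A 7-joint arm with a two-finger parallel gripper is mounted at the origin on a cart in front of the work surface, level with it; the furniture and walls round the work are solid. World frame = base frame: x ahead of the robot, y to its left, z up, the work surface at z = 0. Lengths are in m, angles in rad, forces in N, time in s.
With the tool pointing down it reaches from about 0.425 to 0.8 m from the base axis. Payload 8.3 kg.
Tool frame: the origin (TCP) lies at the very end of the fingers, on their centre line; the grasp point (between the pads) lies 19 mm behind it; z points along the fingers, x is the direction in which the jaws open and shut, and the axes are right-handed (so a half turn about z gives the same grasp; the last joint's range is limited). The gripper opens to 85 mm and grips with 20 to 120 N. Pads are 22 mm wide; open, the fingers measure 114 mm over their backs; the gripper's body (76 mm by 85 mm) begins 54 mm behind the grasp point. The pads swing forward as they close: fully open they stand 13 mm farther back than shut.
Start: joints at [1.203, 0.383, 0.016, 1.37, -0.006, 1.388, -0.046], TCP at [0.188, -0.596, 0.231] pointing down, gripper open.
Joint ranges: [-2.95, 2.95], [-0.25, 2.06], [-1.52, 1.56], [0.18, 2.33], [-1.44, 4.58], [0.02, 2.06], [-3.01, 3.01]. Speed limits (rad/s): [2.39, 2.39, 3.01, 3.01, 3.14, 3.14, 3.14].

INTERFACE

Orientations are given as a unit quaternion [x, y, z, w].
In Python, from cell import sensors, capture, camera_params, order gives the robot as it stands. The module is installed in compiled form; this text tells all that it offers.
- The arm moves only by the tool send_rows, never from a script. Its argument "moves" is text: rows parted by semicolons, each of 7 numbers parted by spaces: the opening, from -1 (shut) to 1 (fully open), so that 0 is half open, then the shift along the world's x, y, z in units of 50 mm (1.0 is 50 mm), then the turn, a rotation vector about the world's x, y, z in units of 5 degrees (1.0 is 5 degrees). A call has 1 to 12 rows; each row is the pose to reach, as a shift and turn from the pose commanded when the call began; what a row does not reach only later rows make up. A row lasts 1/10 s, in which the tool goes at most 50 mm and 8.59 degrees, less where a joint would pass 70% of its speed; a pose out of reach is approached as far as the arm can. A call with a gripper value outside its range is refused whole. The fingers move at their own pace and stop on an object; "force" is the grip in N (left out, the last holds). Time passes only in rows, so rows that repeat a pose let the fingers close. It gives the time, the measured TCP pose, the force and the opening at its end, in the units of the state.
- sensors.state(): the state, without advancing time (a new reading comes with each control period).
- capture(name): name is "side" or "top"; returns the picture (420x560x3 uint8, blue, green, red); there is no depth.
- camera_params(name): a dict with "intrinsics" (3x3 intrinsics, pixels), "origin" and "rotation" of the camera in the world. Camera axes: x right, y down, z forward; pixel columns grow to the right and rows downward; lengths in m; the calibration is good to about 2 mm. A picture is of the moment at which its call begins. camera_params takes no time and is no camera call.
- order.job_done(): hands the job in, once; it reports no verdict.
The state is a dict: "time": time; "joint_positions": joint angles; "joint_velocities": joint speeds; "tau": joint torques, N m; "eef_pos": TCP position; "tool_rot": TCP orientation; "contact_force": force on the tool from outside, world axes, zero at the start; "torque": the same for the moment, N m; "grip_width": finger opening in m.
Only numpy, scipy, OpenCV 4.12 (cv2) and the standard library are available. Lean on these libraries where they do the work, as an engineer would, in place of code of your own. Each camera call takes 0.05 s, during which the arm holds its last target. There are 200 camera calls.

TASK

Gently push the squat food tin straight back until it touches the wooden backboard, then slide it along the board to the right, always against the board and standing on the counter, until it presses firmly on the wooden stop. Do not shove the stop along: it is held on the board only by friction. Let go with the tin snug against both board and stop, and leave everything else where it is.

Things in the scene. Friction and masses are not known exactly. Their poses are not given: they have to be found in the camera images.
- rack: Fixed wooden backboard standing on the counter, 18 thick x 380 long x 70 mm high. Origin at counter height under the middle of the board; its y axis runs along the board (+y to the robot's left), its x axis points away from the robot. The front (robot's) face is the plane x = -9 mm. Two feet stick out 42 mm behind. A wooden stop sits on it (see stop_zone).
- stop_zone (a point): Point fixed to the board, NOT to the stop. The stop is a cheek 18 mm thick, standing out 66 mm in front of the board, 61 mm high, with a saddle on the board's top (to 83 mm). Its left (+y) face lies within 38 mm along the board either side of this point, not measured: feel for it. Only friction holds it: it slides at about 15 N, so press 6 to 12 N. Height 29 mm, 46.7 mm in front of the origin.
- tin_center (a point): Centre (half-way up, 29 mm above the counter) of the squat round food tin, the only tin here: 75.4 mm diameter, 58 mm high, standing upright, 0.2 to 0.35 kg. It slides on the counter at a push of some 1 to 3 N, up to 6 N when also rubbing along the board; starts 15 to 40 mm clear of the board, 70 to 130 mm to the +y side of the board's middle (in the rack's frame).
- candle: Glass candle jar, 76 mm diameter, 90 mm high, standing beyond the right end of the board; origin at the centre of its underside. Leave alone.
- frog: Half-round toy frog, 68 mm diameter, 38 mm high, at the left end of the board; origin under its centre. Leave alone.
- teether: Flat ring, 74 mm diameter, 14 mm thick, lying in front of the board; origin under its centre. Leave alone.
- spice: Spice jar, 42 mm diameter, 106 mm high, standing in front of the board; origin at the centre of its underside. Leave alone.
- salt: Salt shaker, 44 mm diameter, 90 mm high, standing in front of the board; origin at the centre of its underside. Leave alone.
Things that resemble listed ones, but are neither listed nor needed, are in the scene too. Leave any blue or turquoise look-alike of the part that bears tin_center alone.

How it is judged:
By the outcome, as a careful person would: the job done as asked, in the order asked, and still so for the second after the job is handed in, with the robot touching nothing.
It also fails if it takes over 64 s, if anything falls off the work surface, if the arm or the gripper's body presses on something with over 40 N, if the wrist force passes 120 N, or if a joint passes its speed limit or range.

## Working session

There is one attempt and no reset: what is moved stays moved. The work goes in short steps, Python scripts to look and compute and a tool call to move; the robot and the scene stay as the last step left them, time stands still between calls to the robot, and variables do not carry over. Pictures are saved under pics/ and viewed, and the job is handed in when it is done.

Besides the shell and the picture viewer there is one more tool, called after "Request:" as name(argument=value, ...), one argument or row to a line, values as JSON. send_rows: Moves the arm, as the interface text tells. Its arguments: {"type":"object","properties":{"moves":{"type":"string"},"force":{"type":"number"}},"required":["moves"]}

```bash
mkdir -p pics && python3 - <<'E'
from cell import sensors, capture, camera_params
import cv2
for n in("side","top"):
    im=capture(n); cv2.imwrite(f"pics/{n}0.png",im)
    p=camera_params(n); print(n,p["origin"],p["rotation"],p["intrinsics"])
s=sensors.state(); print(s["time"],s["eef_pos"],s["tool_rot"],s["contact_force"],s["grip_width"])
E
```

```text
side [0.49429077 0.86645907 0.74820638] [ 0.00558614  0.89890638 -0.4380639   0.00601086] [[482.59464723   0.         279.93771308]
 [  0.         482.59464723 206.88113672]
 [  0.           0.           1.        ]]
top [ 2.60159638e-01 -7.92397582e-04  1.19951057e+00] [-0.70153021  0.70362718 -0.08141832  0.07832765] [[495.62927505   0.         277.96212798]
 [  0.         495.62927505 209.87010696]
 [  0.           0.           1.        ]]
0.1 [ 0.18743266 -0.59577405  0.23039888] [ 8.06270719e-01 -5.91546094e-01 -7.19514820e-04 -4.78039839e-04] [-0.10237598 -0.05049059 -0.23897047] 0.08514163300423598
```

View pics/side0.png

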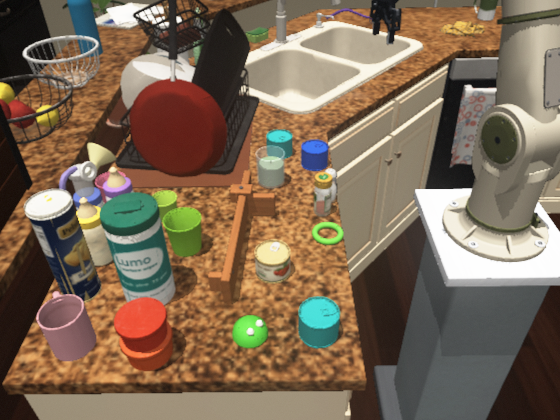

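View pics/top0.png

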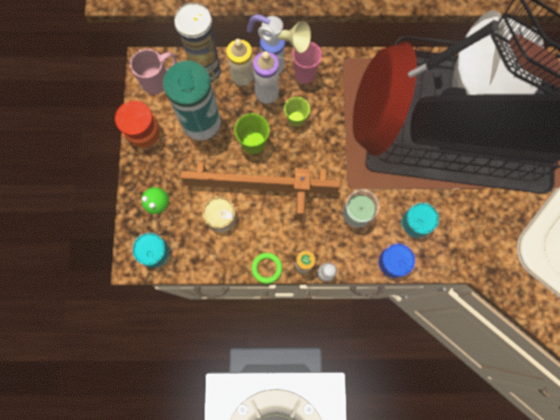

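The side view shows the tin at about (272,262), with the board running from (238,185) to (222,290) and the stop at (262,205). The top view shows the tin at (220,214), the board from (183,176) to (340,184) and the stop at (301,195). Next I'll measure these.

```bash
cat > h.py <<'E'
import numpy as np, cv2
from cell import camera_params
from scipy.spatial.transform import Rotation as R
def px2w(n,uv,z):
    p=camera_params(n); d=R.from_quat(p["rotation"]).apply(np.linalg.solve(p["intrinsics"],[uv[0],uv[1],1.]))
    o=np.array(p["origin"]); return o+d*(z-o[2])/d[2]
def w2px(n,w):
    p=camera_params(n); c=p["intrinsics"]@R.from_quat(p["rotation"]).inv().apply(np.array(w)-p["origin"]); return c[:2]/c[2]
E
python3 - <<'E'
from h import *
t=cv2.imread("pics/top0.png"); s=cv2.imread("pics/side0.png")
a=cv2.resize(t[150:290,110:390],None,fx=2.8,fy=2.8,interpolation=cv2.INTER_CUBIC)
cv2.imwrite("pics/topc.png",a)
a=cv2.resize(s[170:350,200:360],None,fx=3.3,fy=3.3,interpolation=cv2.INTER_CUBIC)
cv2.imwrite("pics/sidec.png",a)
for n,uv in (("tin",(220,214)),("lid",(220,213)),): print(n,px2w("top",uv,.058))
print("side tin",px2w("side",(273,254),.058))
for uv in((183,179),(340,185)): print("board front top",px2w("top",uv,.07))
E
```

```text
tin [0.51344892 0.13042783 0.058     ]
lid [0.51586513 0.13048292 0.058     ]
side tin [0.51599043 0.14163693 0.058     ]
board front top [0.59600284 0.21866366 0.07      ]
board front top [ 0.58037831 -0.15328077  0.07      ]
```

View pics/topc.png

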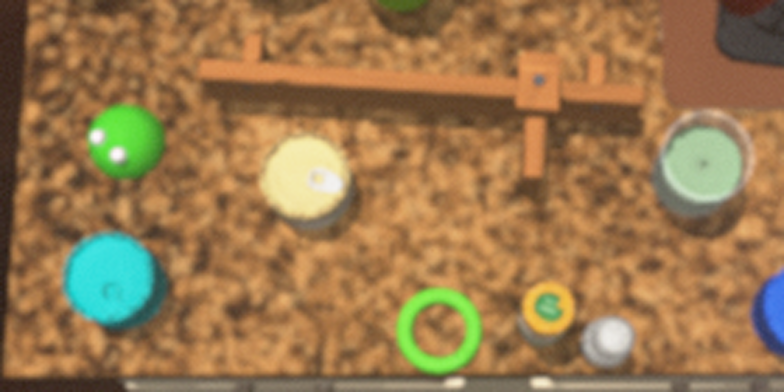

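View pics/sidec.png

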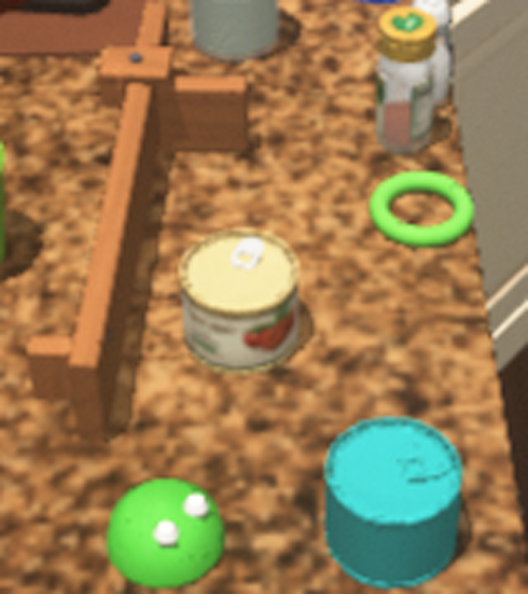

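```bash
python3 - <<'E'
from h import *
f=lambda u,v:((u+.5)/2.8-.5+110,(v+.5)/2.8-.5+150)
g=lambda u,v:((u+.5)/3.3-.5+200,(v+.5)/3.3-.5+170)
for nm,q in (("L back",(201,60)),("L front",(203,79)),("R back",(643,85)),("R front",(641,103))): print(nm,px2w("top",f(*q),.07).round(4))
print("stop L face front/top",px2w("top",f(525,176),.061).round(4),"R",px2w("top",f(543,177),.061).round(4),"L near board",px2w("top",f(528,118),.061).round(4))
print("stop saddle L",px2w("top",f(516,108),.083).round(4),px2w("top",f(560,109),.083).round(4))
print("side stop L front top",px2w("side",g(247,88),.061).round(4),"board near end front top",px2w("side",g(100,362),.07).round(4), "inner corner", px2w("side",g(172,95),.061).round(4))
for n,lo in (("top",(190,195,250,235)),("side",(250,238,296,282))):
    im=cv2.imread(f"pics/{n}0.png");x0,y0,x1,y1=lo;c=im[y0:y1,x0:x1]
    hsv=cv2.cvtColor(c,cv2.COLOR_BGR2HSV)
    m=cv2.inRange(hsv,(18,60,170),(36,190,255))
    m=cv2.morphologyEx(m,cv2.MORPH_OPEN,np.ones((3,3)))
    k=max(cv2.findContours(m,0,1)[0],key=cv2.contourArea); h=cv2.convexHull(k)
    e=cv2.fitEllipse(h); print(n,e,px2w(n,(e[0][0]+x0,e[0][1]+y0),.058).round(4))
for nm,uv,z in (("frog",(154,200),.02),("spice",(306,260),.106),("salt",(327,271),.09),("teether",(267,268),.014),("candle",(362,208),.09),("blue L",(150,249),.06)): print(nm,px2w("top",uv,z).round(3))
E
```

```text
L back [0.6156 0.2231 0.07  ]
L front [0.5987 0.2207 0.07  ]
R back [ 0.5926 -0.1521  0.07  ]
R front [ 0.5768 -0.1499  0.07  ]
stop L face front/top [ 0.5159 -0.0515  0.061 ] R [ 0.515  -0.0666  0.061 ] L near board [ 0.5663 -0.0546  0.061 ]
stop saddle L [ 0.5691 -0.0437  0.083 ] [ 0.5681 -0.0804  0.083 ]
side stop L front top [ 0.5136 -0.0531  0.061 ] board near end front top [0.5977 0.2226 0.07  ] inner corner [ 0.5674 -0.0461  0.061 ]
top ((28.291160583496094, 17.2521915435791), (30.421606063842773, 32.016475677490234), 78.52738189697266) [0.5177 0.1346 0.058 ]
side ((22.14987564086914, 13.618149757385254), (25.49068260192871, 36.25790023803711), 86.46524810791016) [0.5178 0.1345 0.058 ]
frog [0.557 0.297 0.02 ]
spice [ 0.398 -0.068  0.106]
salt [ 0.375 -0.115  0.09 ]
teether [0.391 0.02  0.014]
candle [ 0.52  -0.199  0.09 ]
blue L [0.43 0.29 0.06]
```

The two views agree to within 1 mm: the tin is at (0.518, 0.1345), 38 mm clear of the board. The board's yaw is about -3.4° and the stop's left face is near y = -0.05. I'll start the approach with the gripper shut.

Request:
send_rows(
  moves="-1 0 0 1 0 0 0; -1 0.6 0.7 1.4 0 0 1; -1 1.2 1.4 1.4 0 0 2; -1 1.8 2.1 1.4 0 0 3; -1 2.4 2.8 1.4 0 0 4; -1 3.0 3.5 1.4 0 0 5; -1 3.6 4.2 1.4 0 0 6; -1 4.2 4.9 1.4 0 0 7; -1 4.8 5.6 1.4 0 0 7; -1 5.2 5.9 1.4 0 0 7; -1 5.2 5.9 1.4 0 0 7; -1 5.2 5.9 1.4 0 0 7",
)

```text
time: 1.3
eef_pos: [0.4475, -0.301, 0.3008]
tool_rot: [0.947, -0.321, -0.001, -0.0]
contact_force: [-1.1, -0.3, 0.7]
grip_width: 0.0
```

Request:
send_rows(
  moves="-1 0 0.9 0 0 0 1; -1 0 1.8 0 0 0 2; -1 0 2.7 0 0 0 3; -1 0 3.6 0 0 0 4; -1 0 4.5 0 0 0 5; -1 0 5.4 0 0 0 6; -1 0 6.3 0 0 0 6.8; -1 0 7.2 0 0 0 6.8; -1 0 8.1 -0.5 0 0 6.8; -1 0 8.8 -1 0 0 6.8; -1 0 8.8 -1.8 0 0 6.8; -1 0 8.8 -2.4 0 0 6.8",
)

```text
time: 2.5
eef_pos: [0.4471, 0.1381, 0.1793]
tool_rot: [1.0, -0.031, -0.0, 0.0]
contact_force: [0.2, -1.1, 0.0]
grip_width: 0.0002
```

```bash
python3 - <<'E'
from cell import sensors, capture
import cv2
cv2.imwrite("pics/s1.png",cv2.resize(capture("side")[120:400,140:420],None,fx=2.1,fy=2.1))
s=sensors.state(); print(s["time"],s["eef_pos"],s["tool_rot"],s["contact_force"],s["joint_positions"])
E
```

```text
2.55 [0.44492027 0.13634295 0.17488846] [ 0.99948909 -0.0317283  -0.00368039  0.00115136] [-3.1102553  -2.57294669 -4.98688028] [ 0.32729341  0.14185285 -0.74605292  1.83929386  0.10167916  1.20719716
 -0.51419961]
```

View pics/s1.png

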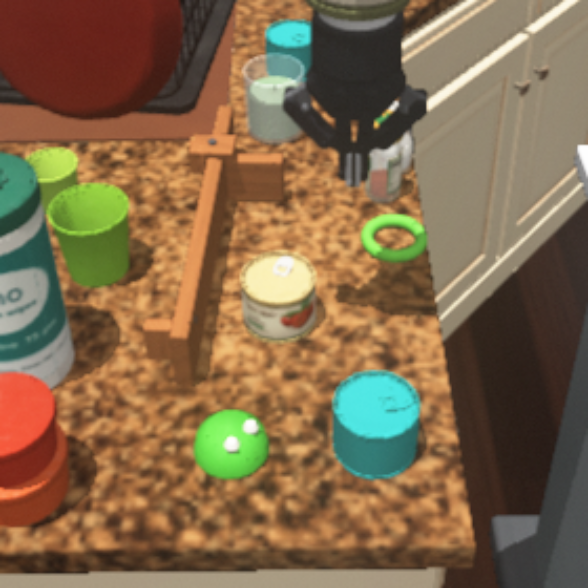

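The picture shows the shut fingers' knuckles spreading along the jaw axis, so I'll turn the jaws 90° to put the narrow side towards the tin at (278,295). Then I'll descend in front of it.

Request:
send_rows(
  moves="-1 0 0 0 0 0 1.6; -1 0 0 0 0 0 3.2; -1 0 0 0 0 0 4.8; -1 0 0 0 0 0 6.4; -1 0 0 0 0 0 8; -1 0 0 0 0 0 9.6; -1 0 0 0 0 0 11.2; -1 0 0 0 0 0 12.8; -1 0 0 -0.5 0 0 14.4; -1 0 0 -1 0 0 16; -1 0 0 -1.3 0 0 17.6; -1 0 0 -1.6 0 0 18",
)

```text
time: 3.75
eef_pos: [0.4483, 0.137, 0.101]
tool_rot: [0.728, 0.685, -0.0, 0.0]
contact_force: [0.6, -0.1, 0.2]
grip_width: -0.0003
```

Request:
send_rows(
  moves="-1 0 0 -0.6 0 0 0; -1 0 0 -1.2 0 0 0; -1 0 0 -1.66 0 0 0; -1 0 0 -1.66 0 0 0; -1 0 0 -1.66 0 0 0; -1 0 0 -1.66 0 0 0",
)

```text
time: 4.35
eef_pos: [0.4489, 0.1389, 0.0198]
tool_rot: [0.729, 0.684, 0.001, 0.001]
contact_force: [0.1, 1.0, -0.2]
grip_width: 0.0001
```

```bash
python3 - <<'E'
from cell import sensors, capture
import cv2
cv2.imwrite("pics/s2.png",cv2.resize(capture("side")[120:400,140:420],None,fx=2.1,fy=2.1))
s=sensors.state(); print(s["time"],s["eef_pos"],s["tool_rot"],s["contact_force"],s["joint_positions"])
E
```

```text
4.4 [0.44889294 0.13893399 0.0197826 ] [0.72898529 0.68452819 0.00097116 0.00081343] [-0.29459788  0.31994886  0.36210416] [ 0.34040376  0.40359479 -0.82301453  1.99773093  0.379248    0.89501969
  0.82354445]
```

View pics/s2.png

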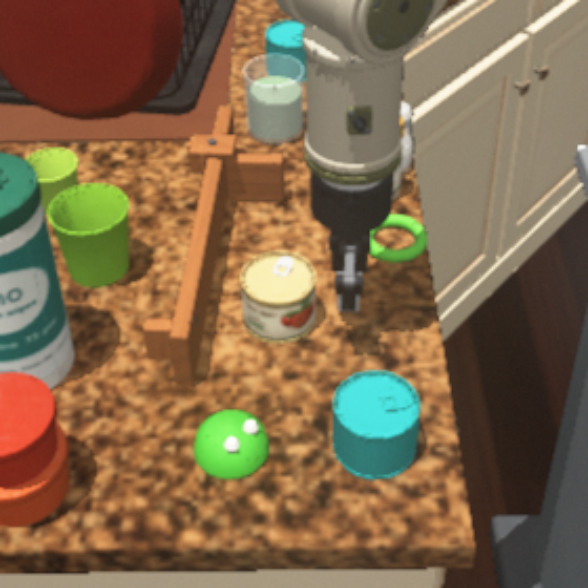

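The shut fingers stand about 20 mm in front of the tin, ready to push. Now a gentle push.

Request:
send_rows(
  moves="-1 0.1 0 0 0 0 0; -1 0.2 -0.01 0 0 0 0; -1 0.3 -0.02 0 0 0 0; -1 0.4 -0.02 0 0 0 0; -1 0.48 -0.03 0 0 0 0; -1 0.56 -0.03 0 0 0 0; -1 0.64 -0.04 0 0 0 0; -1 0.72 -0.04 0 0 0 0; -1 0.8 -0.05 0 0 0 0; -1 0.8 -0.05 0 0 0 0",
)

```text
time: 5.4
eef_pos: [0.4883, 0.1363, 0.0183]
tool_rot: [0.729, 0.685, 0.0, 0.0]
contact_force: [0.4, 0.4, -0.1]
grip_width: 0.0004
```

```bash
python3 - <<'E'
from cell import sensors, capture
import cv2, numpy as np
cv2.imwrite("pics/s3.png",np.hstack([cv2.resize(capture("side")[170:350,200:350],None,fx=2.6,fy=2.6),cv2.resize(capture("top")[150:330,150:300],None,fx=2.6,fy=2.6)]))
s=sensors.state(); print(s["time"],s["eef_pos"],s["contact_force"])
E
```

```text
5.5 [0.48785738 0.13638691 0.01832348] [ 0.33796313 -0.53092984  0.62990601]
```

View pics/s3.png

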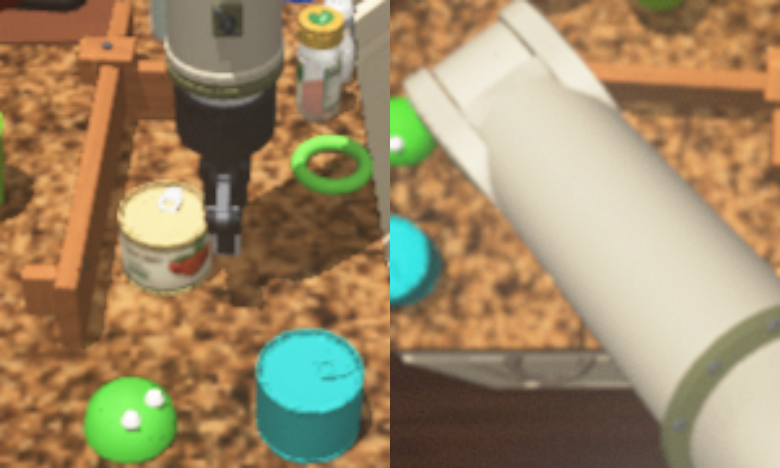

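The tin has moved with the fingers and now stands about 18 mm short of the board, with its lid at (165,218) in the crop. I'll continue with small steps.

Request:
send_rows(
  moves="-1 0.06 0 0 0 0 0; -1 0.12 -0.01 0 0 0 0; -1 0.18 -0.01 0 0 0 0; -1 0.24 -0.02 0 0 0 0; -1 0.28 -0.02 0 0 0 0",
)

```text
time: 6.0
eef_pos: [0.5019, 0.1352, 0.0183]
tool_rot: [0.729, 0.685, -0.0, -0.0]
contact_force: [-0.9, -0.3, 0.5]
grip_width: -0.0004
```

```bash
cat > tin.py <<'E'
from h import *
from cell import sensors, capture
def tin(tag):
    im=capture("side"); x0,y0,x1,y1=190,170,310,300; c=im[y0:y1,x0:x1]
    m=cv2.inRange(cv2.cvtColor(c,cv2.COLOR_BGR2HSV),(18,60,170),(36,190,255))
    m=cv2.morphologyEx(m,cv2.MORPH_OPEN,np.ones((3,3)))
    k=max(cv2.findContours(m,0,1)[0],key=cv2.contourArea); e=cv2.fitEllipse(cv2.convexHull(k))
    w=px2w("side",(e[0][0]+x0,e[0][1]+y0),.058); face=.5987-.0591*(.2207-w[1])
    cv2.imwrite(f"pics/{tag}.png",cv2.resize(im[150:330,180:360],None,fx=3,fy=3))
    s=sensors.state(); print(s["time"],"tin",w.round(4),e[1],"gap to board mm",round(1e3*((face-w[0])*.998-.0377),1),"tcp",s["eef_pos"].round(4),"F",s["contact_force"].round(2))
E
python3 -c "import tin; tin.tin('s4')"
```

```text
6.05 tin [0.5511 0.1346 0.058 ] (25.1862850189209, 34.83266067504883) gap to board mm 4.7 tcp [0.5022 0.1353 0.0183] F [-1.2   0.38  0.22]
```

View pics/s4.png

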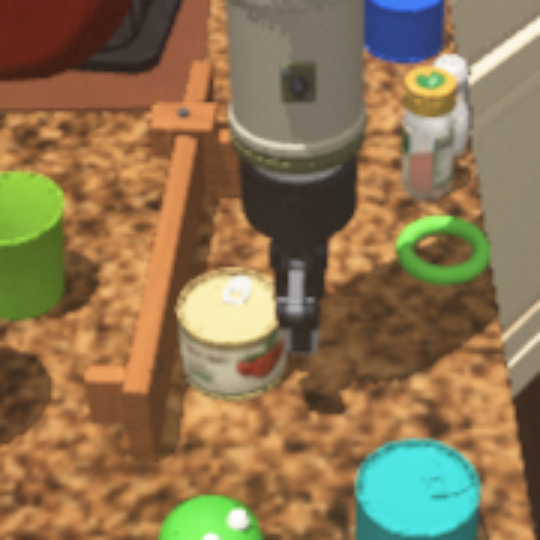

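The tin is straight ahead of the fingers with about 4.7 mm to go. I'll finish in 1 mm steps and watch the force.

Request:
send_rows(
  moves="-1 0.03 0 0 0 0 0; -1 0.06 0 0 0 0 0; -1 0.08 0 0 0 0 0; -1 0.08 0 0 0 0 0",
)

```text
time: 6.45
eef_pos: [0.5057, 0.1354, 0.0183]
tool_rot: [0.729, 0.685, 0.0, 0.0]
contact_force: [-0.5, 0.1, 0.1]
grip_width: -0.0005
```

Request:
send_rows(
  moves="-1 0.02 0 0 0 0 0; -1 0.02 0 0 0 0 0",
)

```text
time: 6.65
eef_pos: [0.5067, 0.1353, 0.0183]
tool_rot: [0.729, 0.685, -0.0, 0.0]
contact_force: [-1.7, -0.0, 0.3]
grip_width: 0.0004
```

Request:
send_rows(
  moves="-1 0.02 0 0 0 0 0; -1 0.02 0 0 0 0 0",
)

```text
time: 6.85
eef_pos: [0.5072, 0.1353, 0.0182]
tool_rot: [0.729, 0.685, -0.0, -0.0]
contact_force: [-3.1, -0.6, 0.7]
grip_width: -0.0001
```

Request:
send_rows(
  moves="-1 0.02 0 0 0 0 0; -1 0.02 0 0 0 0 0",
)

```text
time: 7.05
eef_pos: [0.5072, 0.1354, 0.0178]
tool_rot: [0.728, 0.685, -0.001, -0.001]
contact_force: [-6.2, -0.4, 1.2]
grip_width: -0.0001
```

Request:
send_rows(
  moves="-1 0.02 0 0 0 0 0; -1 0.02 0 0 0 0 0",
)

```text
time: 7.25
eef_pos: [0.5072, 0.1357, 0.0175]
tool_rot: [0.728, 0.685, -0.002, -0.001]
contact_force: [-10.0, 0.6, 2.2]
grip_width: -0.0001
```

The tin is firmly on the board: the force rises about 4 N/mm and the tool has stopped moving. I'll retract, go round to the left and turn the jaws for a diagonal push.

Request:
send_rows(
  moves="-1 -0.3 0 0 0 0 0; -1 -0.7 0 0 0 0 0; -1 -0.7 0.5 0 0 0 -1.5; -1 -0.7 1 0 0 0 -3; -1 -0.6 1.4 0 0 0 -4.5; -1 -0.6 1.4 0 0 0 -6; -1 -0.6 1.4 0 0 0 -7.5; -1 -0.6 1.4 0 0 0 -9; -1 -0.4 1.4 0 0 0 -10.5; -1 -0.1 1.4 0 0 0 -12; -1 0.2 1.3 0 0 0 -12; -1 0.2 1.3 0 0 0 -12",
)

```text
time: 8.45
eef_pos: [0.522, 0.1994, 0.0185]
tool_rot: [0.974, 0.228, 0.001, 0.0]
contact_force: [0.9, -0.3, 0.2]
grip_width: 0.0002
```

```bash
python3 -c "import tin; tin.tin('s5')"
```

```text
8.5 tin [0.5785 0.1308 0.058 ] (12.598990440368652, 19.48566246032715) gap to board mm -22.8 tcp [0.5205 0.2    0.0183] F [-0.79  0.52 -1.09]
```

View pics/s5.png

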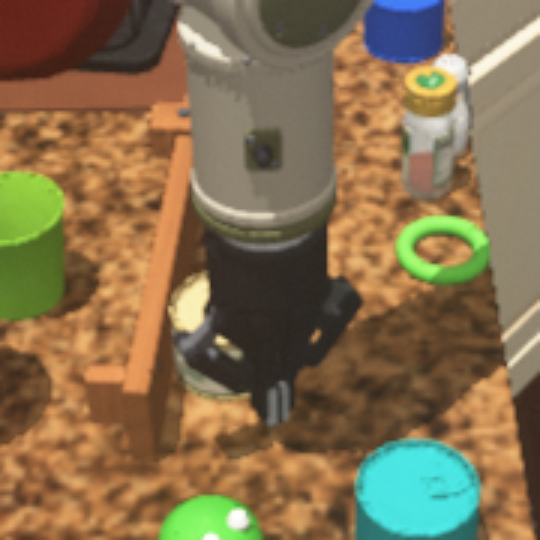

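The tin is mostly hidden behind the gripper, near (205,340), and unmoved. The fingers are about 25 mm off it at its front-left. I'll close in along the push direction and then start sliding along the board.

Request:
send_rows(
  moves="-1 0.06 -0.12 0 0 0 0; -1 0.12 -0.24 0 0 0 0; -1 0.17 -0.34 0 0 0 0; -1 0.2 -0.4 0 0 0 0; -1 0.22 -0.45 0 0 0 0; -1 0.22 -0.45 0 0 0 0",
)

```text
time: 9.1
eef_pos: [0.5307, 0.1773, 0.0183]
tool_rot: [0.974, 0.229, -0.0, 0.0]
contact_force: [-0.1, 0.1, 0.4]
grip_width: 0.0
```

Request:
send_rows(
  moves="-1 0 -0.04 0 0 0 0; -1 0 -0.08 0 0 0 0; -1 -0.01 -0.14 0 0 0 0; -1 -0.01 -0.2 0 0 0 0; -1 -0.01 -0.2 0 0 0 0",
)

```text
time: 9.6
eef_pos: [0.53, 0.1673, 0.0182]
tool_rot: [0.973, 0.229, -0.0, 0.0]
contact_force: [-0.4, 1.5, -0.7]
grip_width: -0.0004
```

Request:
send_rows(
  moves="-1 -0.01 -0.1 0 0 0 0; -1 -0.01 -0.2 0 0 0 0; -1 -0.02 -0.3 0 0 0 0; -1 -0.02 -0.4 0 0 0 0; -1 -0.03 -0.5 0 0 0 0; -1 -0.04 -0.6 0 0 0 0; -1 -0.04 -0.7 0 0 0 0; -1 -0.05 -0.8 0 0 0 0; -1 -0.05 -0.9 0 0 0 0; -1 -0.06 -1.0 0 0 0 0; -1 -0.06 -1.0 0 0 0 0",
)

```text
time: 10.7
eef_pos: [0.5275, 0.1164, 0.0183]
tool_rot: [0.974, 0.228, 0.0, 0.0]
contact_force: [0.1, -0.7, -0.4]
grip_width: -0.0003
```

```bash
python3 -c "
import tin; tin.tin('s6')
im=tin.capture('top'); tin.cv2.imwrite('pics/t6.png',tin.cv2.resize(im[140:300,150:350],None,fx=3,fy=3))"
```

```text
10.75 tin [0.5558 0.088  0.058 ] (4.824220180511475, 8.956988334655762) gap to board mm -2.7 tcp [0.5276 0.1168 0.0184] F [ 0.21 -0.44 -0.03]
```

View pics/s6.png

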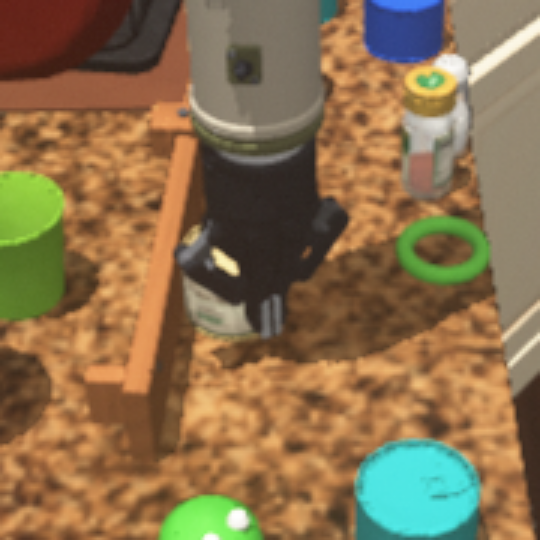

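View pics/t6.png

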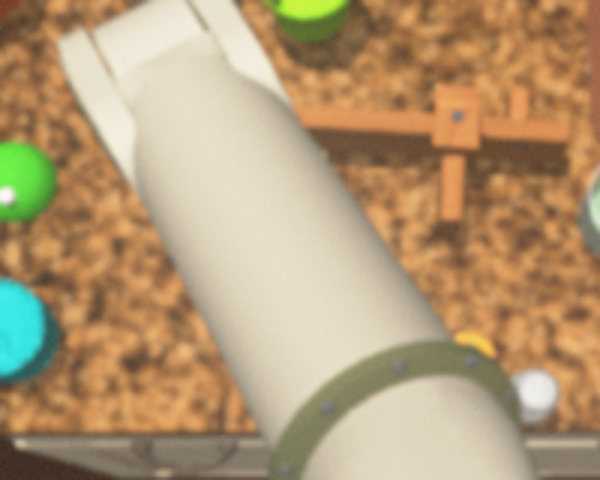

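The tin is against the board at crop (225,310) and moving with the fingers, and the stop is unchanged. About 85 mm remain, so I'll slide another 65 mm and then feel for the stop.

Request:
send_rows(
  moves="-1 -0.01 -0.1 0 0 0 0; -1 -0.01 -0.2 0 0 0 0; -1 -0.02 -0.3 0 0 0 0; -1 -0.02 -0.4 0 0 0 0; -1 -0.03 -0.5 0 0 0 0; -1 -0.04 -0.6 0 0 0 0; -1 -0.04 -0.7 0 0 0 0; -1 -0.05 -0.8 0 0 0 0; -1 -0.05 -0.9 0 0 0 0; -1 -0.06 -1.0 0 0 0 0; -1 -0.06 -1.1 0 0 0 0; -1 -0.07 -1.2 0 0 0 0",
)

```text
time: 12.0
eef_pos: [0.5237, 0.0574, 0.0183]
tool_rot: [0.973, 0.229, 0.0, -0.0]
contact_force: [-1.1, 1.1, -0.3]
grip_width: -0.0001
```

```bash
python3 -c "
import tin; tin.tin('s7')
im=tin.capture('top'); tin.cv2.imwrite('pics/t7.png',tin.cv2.resize(im[140:300,150:350],None,fx=3,fy=3))"
```

```text
12.05 tin [0.5518 0.0254 0.058 ] (4.5306501388549805, 10.127569198608398) gap to board mm -2.4 tcp [0.5237 0.0562 0.0182] F [-0.55 -0.53 -0.38]
```

View pics/s7.png

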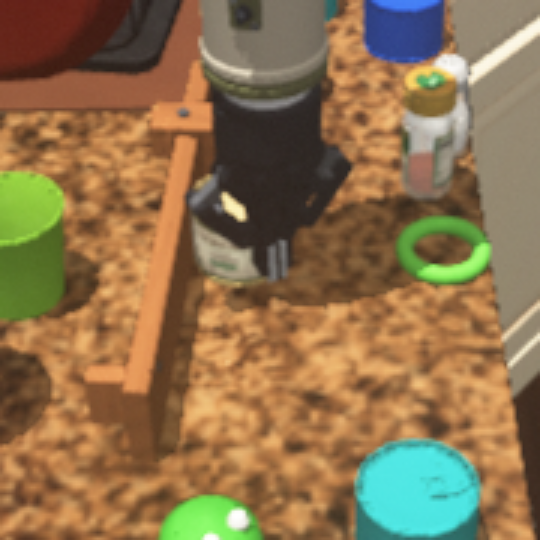

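View pics/t7.png

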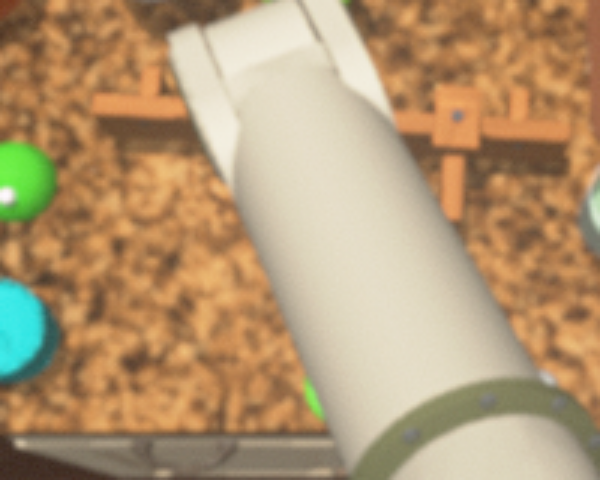

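The tin is still on the board, near crop (225,240), and about 25 mm from the stop. I'll take finer steps now.

Request:
send_rows(
  moves="-1 0 -0.06 0 0 0 0; -1 -0.01 -0.12 0 0 0 0; -1 -0.01 -0.18 0 0 0 0; -1 -0.01 -0.24 0 0 0 0; -1 -0.02 -0.3 0 0 0 0; -1 -0.02 -0.3 0 0 0 0",
)

```text
time: 12.7
eef_pos: [0.5227, 0.0419, 0.0182]
tool_rot: [0.974, 0.228, 0.0, 0.0]
contact_force: [-0.9, 0.9, -0.5]
grip_width: 0.0002
```

Request:
send_rows(
  moves="-1 0 -0.04 0 0 0 0; -1 0 -0.04 0 0 0 0",
)

```text
time: 12.9
eef_pos: [0.5227, 0.0406, 0.0183]
tool_rot: [0.973, 0.229, 0.0, 0.0]
contact_force: [-0.9, 0.5, -0.1]
grip_width: 0.0001
```

Request:
send_rows(
  moves="-1 0 -0.04 0 0 0 0; -1 0 -0.04 0 0 0 0",
)

```text
time: 13.1
eef_pos: [0.5226, 0.0386, 0.0183]
tool_rot: [0.973, 0.229, -0.0, 0.0]
contact_force: [-0.5, 1.9, 0.3]
grip_width: -0.0002
```

Request:
send_rows(
  moves="-1 0 -0.03 0 0 0 0; -1 0 -0.03 0 0 0 0",
)

```text
time: 13.3
eef_pos: [0.5224, 0.0372, 0.0182]
tool_rot: [0.973, 0.229, -0.0, -0.0]
contact_force: [-0.8, 1.0, 0.1]
grip_width: -0.0001
```

Request:
send_rows(
  moves="-1 0 -0.03 0 0 0 0; -1 0 -0.03 0 0 0 0",
)

```text
time: 13.5
eef_pos: [0.5224, 0.0357, 0.0182]
tool_rot: [0.973, 0.229, -0.0, -0.0]
contact_force: [-1.9, 1.3, -0.2]
grip_width: -0.0006
```

Request:
send_rows(
  moves="-1 0 -0.03 0 0 0 0; -1 0 -0.03 0 0 0 0",
)

```text
time: 13.7
eef_pos: [0.5226, 0.034, 0.0182]
tool_rot: [0.973, 0.229, -0.0, 0.0]
contact_force: [-0.9, 2.4, 0.3]
grip_width: 0.0001
```

Request:
send_rows(
  moves="-1 0 -0.03 0 0 0 0; -1 0 -0.03 0 0 0 0",
)

```text
time: 13.9
eef_pos: [0.5226, 0.0325, 0.0183]
tool_rot: [0.973, 0.229, -0.0, 0.0]
contact_force: [0.2, 0.5, -0.3]
grip_width: 0.0003
```

Request:
send_rows(
  moves="-1 0 -0.02 0 0 0 0; -1 0 -0.02 0 0 0 0",
)

```text
time: 14.1
eef_pos: [0.5226, 0.0317, 0.0183]
tool_rot: [0.973, 0.229, -0.0, 0.0]
contact_force: [-1.2, 1.8, -0.2]
grip_width: 0.0001
```

Request:
send_rows(
  moves="-1 0 -0.02 0 0 0 0; -1 0 -0.02 0 0 0 0",
)

```text
time: 14.3
eef_pos: [0.5226, 0.0307, 0.0183]
tool_rot: [0.973, 0.229, -0.0, 0.0]
contact_force: [-2.7, 1.2, 0.7]
grip_width: -0.0005
```

Request:
send_rows(
  moves="-1 0 -0.02 0 0 0 0; -1 0 -0.02 0 0 0 0",
)

```text
time: 14.5
eef_pos: [0.5226, 0.0297, 0.0183]
tool_rot: [0.973, 0.229, -0.0, -0.0]
contact_force: [-1.3, 1.5, -0.7]
grip_width: 0.0003
```

```bash
python3 -c "
import tin; tin.tin('s8')
im=tin.capture('top'); tin.cv2.imwrite('pics/t8.png',tin.cv2.resize(im[140:300,150:350],None,fx=3,fy=3))"
```

```text
14.55 tin [ 0.5504 -0.0029  0.058 ] (4.794839859008789, 10.060921669006348) gap to board mm -2.6 tcp [0.5226 0.0297 0.0183] F [-0.7   1.69 -0.35]
```

View pics/s8.png

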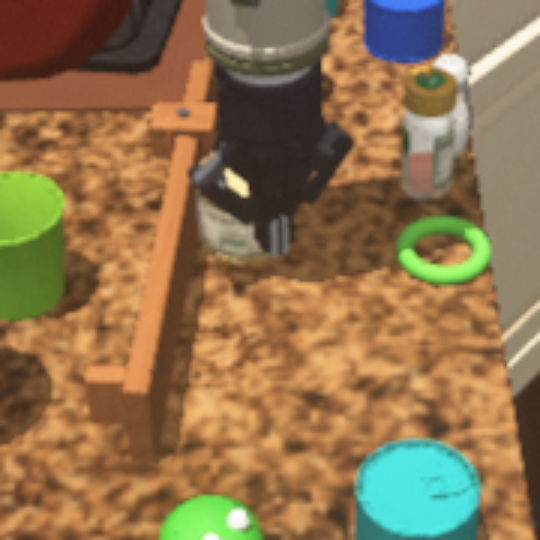

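View pics/t8.png

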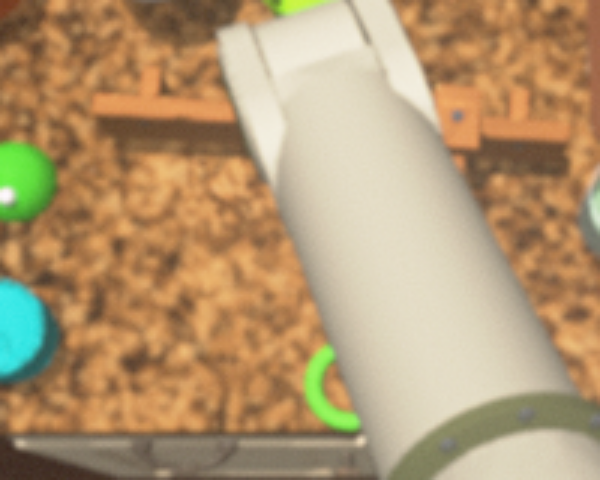

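The saddle is still at (458,115) and unmoved. There is no stop contact yet, only sliding friction of about 2 N. I'll continue in 1 mm steps.

Request:
send_rows(
  moves="-1 -0.01 -0.02 0 0 0 0; -1 -0.01 -0.02 0 0 0 0",
)

```text
time: 14.8
eef_pos: [0.5223, 0.0285, 0.0184]
tool_rot: [0.973, 0.229, 0.0, 0.0]
contact_force: [-0.1, 1.5, -0.4]
grip_width: -0.0004
```

Request:
send_rows(
  moves="-1 0 -0.02 0 0 0 0; -1 0 -0.02 0 0 0 0",
)

```text
time: 15.0
eef_pos: [0.5222, 0.028, 0.0183]
tool_rot: [0.973, 0.229, 0.0, -0.0]
contact_force: [-0.7, 1.9, -0.4]
grip_width: -0.0002
```

Request:
send_rows(
  moves="-1 0 -0.02 0 0 0 0; -1 0 -0.02 0 0 0 0",
)

```text
time: 15.2
eef_pos: [0.5222, 0.0278, 0.0184]
tool_rot: [0.973, 0.229, 0.0, -0.0]
contact_force: [-0.2, 4.5, -0.1]
grip_width: 0.0002
```

The tool stopped moving and the force rose to 4.5 N, so the tin is on the stop. I'll press a little more, with a slight component into the board.

Request:
send_rows(
  moves="-1 0.02 -0.02 0 0 0 0; -1 0.02 -0.02 0 0 0 0",
)

```text
time: 15.4
eef_pos: [0.5224, 0.0277, 0.0183]
tool_rot: [0.973, 0.23, -0.0, -0.001]
contact_force: [-4.3, 7.7, 1.8]
grip_width: -0.0001
```

Request:
send_rows(
  moves="-1 0.02 -0.01 0 0 0 0; -1 0.02 -0.01 0 0 0 0; -1 0.02 -0.01 0 0 0 0",
)

```text
time: 15.7
eef_pos: [0.5229, 0.0279, 0.0181]
tool_rot: [0.973, 0.23, -0.001, -0.001]
contact_force: [-4.9, 9.0, 1.5]
grip_width: -0.0001
```

Request:
send_rows(
  moves="-1 0 -0.01 0 0 0 0; -1 0 -0.01 0 0 0 0; -1 0 -0.01 0 0 0 0",
)

```text
time: 16.0
eef_pos: [0.5228, 0.0279, 0.018]
tool_rot: [0.973, 0.23, -0.001, -0.002]
contact_force: [-5.3, 11.1, 2.5]
grip_width: 0.0
```

Pressed at about 11 N along the board and 5 N into it, with no slip. I'll back straight off, rise and clear the view.

Request:
send_rows(
  moves="-1 -0.1 0.2 0 0 0 0; -1 -0.3 0.6 0 0 0 0; -1 -0.5 1 0 0 0 0; -1 -0.6 1.2 0.6 0 0 0; -1 -0.6 1.2 1.5 0 0 0; -1 -0.6 1.2 2.4 0 0 0; -1 -0.6 1.6 3.3 0 0 0; -1 -0.6 2.4 4.2 0 0 0; -1 -0.6 3.3 5 0 0 0; -1 -0.6 4.2 5 0 0 0; -1 -0.6 4.8 5 0 0 0; -1 -0.6 4.8 5 0 0 0",
)

```text
time: 17.2
eef_pos: [0.4921, 0.2714, 0.2692]
tool_rot: [0.973, 0.233, 0.001, -0.002]
contact_force: [-0.6, 1.4, -0.4]
grip_width: 0.0
```

```bash
python3 -c "
import tin; tin.tin('s9')
im=tin.capture('top'); tin.cv2.imwrite('pics/t9.png',tin.cv2.resize(im[150:290,110:390],None,fx=2.8,fy=2.8,interpolation=2))"
```

```text
17.25 tin [ 0.5463 -0.0129  0.058 ] (20.8200740814209, 31.554601669311523) gap to board mm 0.8 tcp [0.493  0.2681 0.2685] F [ 0.95 -0.35 -0.3 ]
```

View pics/s9.png

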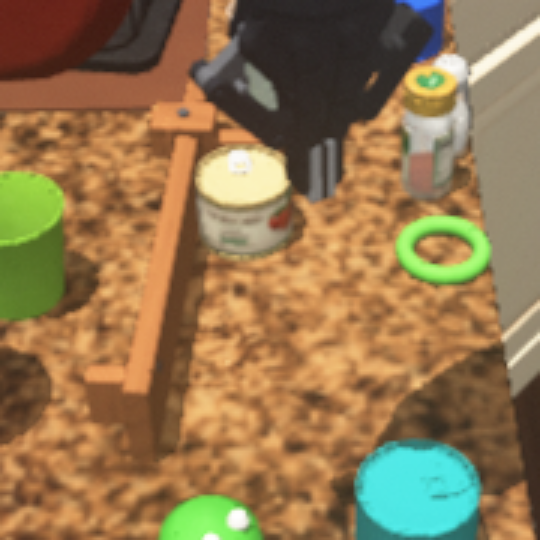

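View pics/t9.png

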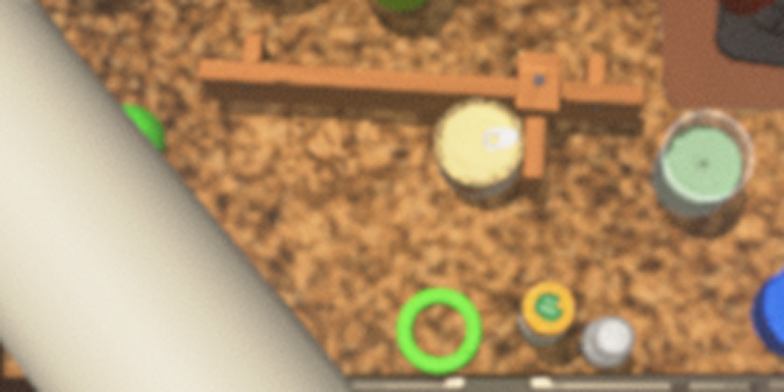

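The tin at (480,143) sits in the corner. The saddle at (516–560, 54–109) is where it was in the first picture, and nothing else has moved. I'll do one last numeric check with the top view.

```bash
python3 - <<'E'
from h import *
a=cv2.imread("pics/topc.png"); b=cv2.imread("pics/t9.png")
m=cv2.inRange(cv2.cvtColor(b,cv2.COLOR_BGR2HSV),(18,60,170),(36,190,255))[80:210,420:530]
m=cv2.morphologyEx(m,cv2.MORPH_OPEN,np.ones((5,5)))
e=cv2.fitEllipse(cv2.convexHull(max(cv2.findContours(m,0,1)[0],key=cv2.contourArea)))
u,v=e[0][0]+420,e[0][1]+80
w=px2w("top",((u+.5)/2.8-.5+110,(v+.5)/2.8-.5+150),.058); face=.5987-.0591*(.2207-w[1])
print(e,w.round(4),"board gap mm",1e3*((face-w[0])*.998-.0377),"stop gap mm (face y -.053)",1e3*(w[1]+.053-.0377))
A=np.float32(cv2.cvtColor(a,6)); B=np.float32(cv2.cvtColor(b,6))
for n,(x0,y0,x1,y1) in dict(stop=(500,45,580,115),candle=(650,100,760,220),teether=(390,280,490,380),spice_salt=(510,275,640,375)).items():
    print(n,"shift crop px",cv2.phaseCorrelate(A[y0:y1,x0:x1].copy(),B[y0:y1,x0:x1].copy()))
E
```

```text
((59.02363586425781, 62.918880462646484), (84.4930419921875, 90.62471008300781), 80.53395080566406) [ 0.5454 -0.013   0.058 ] board gap mm 1.7441391576000984 stop gap mm (face y -.053) 2.3137407838292186
stop shift crop px ((-0.01764473087483509, -1.0222358146167352), 0.48002523316277396)
candle shift crop px ((0.05929337111481914, -0.07493332127474872), 0.7270825046963162)
teether shift crop px ((-0.08355623220460018, -0.029218827346575438), 0.7920875772476196)
spice_salt shift crop px ((0.5244082329221129, 0.049470799945360966), 0.7075450815271448)
```

The stop shift along the board is 0 px and the other items haven't moved. The camera suggests gaps of about 2 mm, at the limit of calibration, so I'll clear the arm and look closely at the corner.

Request:
send_rows(
  moves="-1 -0.8 -1 1 0 0 0; -1 -0.8 -2 1 0 0 0; -1 -0.8 -3 1 0 0 0; -1 -0.8 -4 1 0 0 0; -1 -0.8 -5 1 0 0 0; -1 -0.8 -6 1 0 0 0; -1 -0.8 -7 1 0 0 0; -1 -0.8 -8 1 0 0 0; -1 -0.8 -9 1 0 0 0; -1 -0.8 -10 1 0 0 0; -1 -0.8 -11 1 0 0 0; -1 -0.8 -12 1 0 0 0",
)

```text
time: 18.5
eef_pos: [0.452, -0.3165, 0.3184]
tool_rot: [0.974, 0.227, -0.0, 0.001]
contact_force: [1.1, 0.3, 0.6]
grip_width: 0.0001
```

```bash
python3 -c "
import tin; tin.tin('s10'); cv2=tin.cv2
s=tin.capture('side'); t=tin.capture('top')
cv2.imwrite('pics/c10.png',tin.np.hstack([cv2.resize(s[175:245,225:295],(399,399),interpolation=2),cv2.resize(t[160:230,255:325],(399,399),interpolation=2)]))"
```

```text
18.55 tin [ 0.5452 -0.012   0.058 ] (19.682331085205078, 31.669353485107422) gap to board mm 2.0 tcp [ 0.4488 -0.326   0.3167] F [-5.95 -4.98 -2.58]
```

View pics/c10.png

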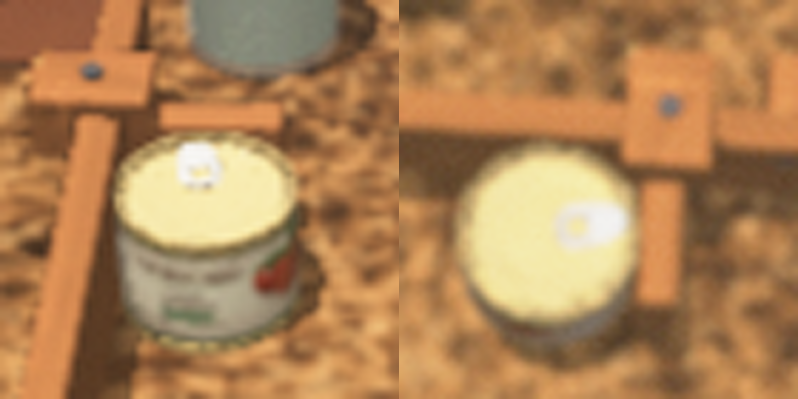

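In the close-up the tin's rim meets the stop's face at (638,240) and the board's edge occludes the tin's left edge. The board contact isn't certain to 1–2 mm, so I'll make a short feel-push from the front, angled 20° towards the stop, to confirm or close it.

Request:
send_rows(
  moves="-1 0 0.7 0 0 0 1; -1 0 1.4 0 0 0 2; -1 0 2.1 0 0 0 3; -1 0.1 2.8 0 0 0 4; -1 0.2 3.5 0 0 0 5; -1 0.3 4.2 0 0 0 6; -1 0.4 4.9 0 0 0 7; -1 0.5 5.6 0 0 0 8; -1 0.5 6.3 0 0 0 8.7; -1 0.5 6.8 -0.5 0 0 8.7; -1 0.5 6.8 -1.4 0 0 8.7; -1 0.5 6.8 -2 0 0 8.7",
)

```text
time: 19.85
eef_pos: [0.4776, 0.0278, 0.2163]
tool_rot: [0.819, 0.574, -0.001, 0.0]
contact_force: [-0.3, -0.8, 0.4]
grip_width: -0.0001
```

Request:
send_rows(
  moves="-1 0 0 -1 0 0 0; -1 0 0 -2 0 0 0; -1 0 0 -2.7 0 0 0; -1 0 0 -3.4 0 0 0; -1 0 0 -3.9 0 0 0; -1 0 0 -3.95 0 0 0; -1 0 0 -3.95 0 0 0; -1 0 0 -3.95 0 0 0",
)

```text
time: 20.65
eef_pos: [0.4802, 0.0272, 0.0224]
tool_rot: [0.819, 0.573, 0.001, 0.001]
contact_force: [0.1, -0.2, -0.2]
grip_width: 0.0002
```

Request:
send_rows(
  moves="-1 -0.1 -0.2 0 0 0 0; -1 -0.1 -0.36 0 0 0 0; -1 0 -0.36 0 0 0 0; -1 0.1 -0.4 0 0 0 0; -1 0.2 -0.43 0 0 0 0; -1 0.3 -0.47 0 0 0 0; -1 0.3 -0.47 0 0 0 0; -1 0.3 -0.47 0 0 0 0",
)

```text
time: 21.45
eef_pos: [0.4941, 0.004, 0.0206]
tool_rot: [0.819, 0.573, -0.0, -0.0]
contact_force: [-0.1, -0.1, 1.0]
grip_width: 0.0001
```

Request:
send_rows(
  moves="-1 0.03 -0.01 0 0 0 0; -1 0.06 -0.02 0 0 0 0; -1 0.06 -0.02 0 0 0 0",
)

```text
time: 21.75
eef_pos: [0.4973, 0.0028, 0.0208]
tool_rot: [0.819, 0.573, 0.0, 0.0]
contact_force: [-0.0, 0.1, -1.0]
grip_width: 0.0001
```

Request:
send_rows(
  moves="-1 0.02 -0.01 0 0 0 0; -1 0.02 -0.01 0 0 0 0",
)

```text
time: 21.95
eef_pos: [0.4982, 0.0022, 0.0208]
tool_rot: [0.819, 0.573, -0.0, 0.0]
contact_force: [0.8, -0.3, -0.2]
grip_width: 0.0003
```

Request:
send_rows(
  moves="-1 0.02 -0.01 0 0 0 0; -1 0.02 -0.01 0 0 0 0",
)

```text
time: 22.15
eef_pos: [0.4992, 0.0017, 0.0208]
tool_rot: [0.819, 0.573, -0.0, 0.0]
contact_force: [-0.3, -0.5, -0.2]
grip_width: 0.0002
```

Request:
send_rows(
  moves="-1 0.01 0 0 0 0 0; -1 0.01 0 0 0 0 0",
)

```text
time: 22.35
eef_pos: [0.4996, 0.0018, 0.0208]
tool_rot: [0.819, 0.573, -0.0, 0.0]
contact_force: [0.2, -0.7, -0.4]
grip_width: -0.0001
```

Request:
send_rows(
  moves="-1 0.01 0 0 0 0 0; -1 0.01 0 0 0 0 0",
)

```text
time: 22.55
eef_pos: [0.5001, 0.0018, 0.0208]
tool_rot: [0.819, 0.573, -0.0, -0.0]
contact_force: [-0.5, 0.3, 0.4]
grip_width: -0.0001
```

Request:
send_rows(
  moves="-1 0.01 -0.01 0 0 0 0; -1 0.01 -0.01 0 0 0 0",
)

```text
time: 22.75
eef_pos: [0.5006, 0.0013, 0.0208]
tool_rot: [0.819, 0.573, -0.0, -0.0]
contact_force: [-0.1, -0.2, -0.1]
grip_width: 0.0003
```

Request:
send_rows(
  moves="-1 0.01 0 0 0 0 0; -1 0.01 0 0 0 0 0",
)

```text
time: 22.95
eef_pos: [0.5007, 0.0013, 0.0207]
tool_rot: [0.819, 0.573, -0.0, -0.0]
contact_force: [-1.8, -0.4, 1.0]
grip_width: 0.0004
```

Request:
send_rows(
  moves="-1 0.01 0 0 0 0 0; -1 0.01 0 0 0 0 0",
)

```text
time: 23.15
eef_pos: [0.5007, 0.0014, 0.0205]
tool_rot: [0.819, 0.573, -0.001, -0.0]
contact_force: [-4.5, 0.2, 3.4]
grip_width: -0.0
```

The force rises at once and the tool does not advance, so the tin was already hard against the board, at just the expected position. I'll back off and rise.

Request:
send_rows(
  moves="-1 -0.1 0.04 0 0 0 0; -1 -0.3 0.1 0 0 0 0; -1 -0.5 0.18 0 0 0 0; -1 -0.5 0.18 0.8 0 0 0; -1 -0.5 0.18 1.7 0 0 0; -1 -0.5 0.18 2.6 0 0 0; -1 -0.5 0.18 3.5 0 0 0; -1 -0.5 0.18 4.4 0 0 0; -1 -0.5 1 5 0 0 0; -1 -0.5 2 5 0 0 0; -1 -0.5 3 5 0 0 0; -1 -0.5 4 5 0 0 0",
)

```text
time: 24.35
eef_pos: [0.4757, 0.2025, 0.2713]
tool_rot: [0.82, 0.573, 0.001, 0.001]
contact_force: [1.1, 0.3, -0.5]
grip_width: 0.0004
```

```bash
python3 - <<'E'
import tin; cv2=tin.cv2
tin.tin('s11')
s=tin.capture('side'); t=tin.capture('top')
cv2.imwrite('pics/c11.png',tin.np.hstack([cv2.resize(s[150:290,200:340],(399,399),interpolation=2),cv2.resize(t[150:290,255:395],(399,399),interpolation=2)]))
E
```

```text
24.4 tin [ 0.5459 -0.013   0.058 ] (20.576814651489258, 32.05070877075195) gap to board mm 1.2 tcp [0.473  0.2121 0.2712] F [-4.84  4.54  0.69]
```

View pics/c11.png

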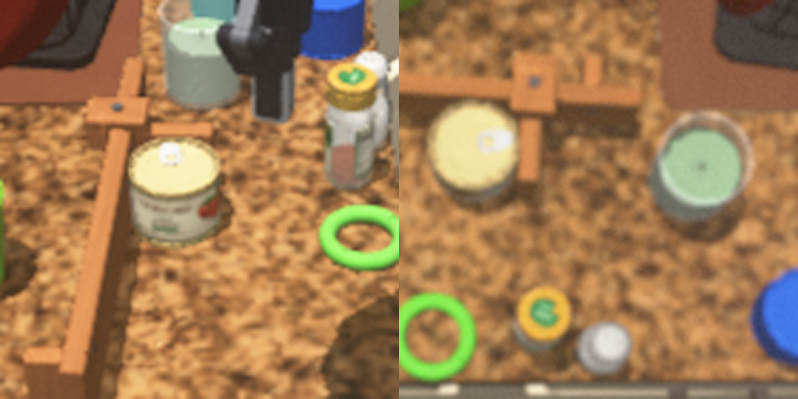

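The tin at (174,190) and (473,145) is snug in the corner of board and stop. The other objects are undisturbed and the arm is clear, so I'll hand the job in.

```bash
python3 -c "from cell import order; print(order.job_done())"
```

```text
the job is handed in; nothing more can be done
None
```

I pushed the tin straight back onto the board, slid it about 150 mm right along the board to the stop, and handed the job in at about 24 s.

- **Back push:** the force rose to 10 N with the tool no longer advancing, so the tin was on the board.
- **Press on the stop:** the stop was felt at 4.5 N. I then pressed with about 11 N along the board and 5 N into it, and the tool did not creep. I then backed off and rose clear.
- **Checks that agreed:** the top view showed no shift of the stop along the board. The candle, teether, spice and salt shifted by less than about 0.5 mm, which is within image noise. The frog was partly hidden by the arm in the last views, so I judged it only by eye.
- **Checks that disagreed:** camera measurements of the tin left apparent gaps of 0.8–2.0 mm to the board and about 2.3 mm to the stop. That is roughly the calibration error. A second gentle push from the front met resistance at once where the board contact was expected, so I count the tin as touching the board. In the close-up its rim meets the stop. I did not feel for the stop contact again after letting go.

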